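# Spring open the touch-latch parts box

### The job

Slide the brown carton off the yellow lid, with the outside of the fingers, until it stands wholly on the fixed ledge of the same box. Then press the black push spot on the yellow lid and let go, so that the touch latch releases and the lid springs ajar by itself. Do not lift or tip the carton, leave the lid ajar as it springs, and leave the grey-lidded box and everything else undisturbed.

Things in the scene. Friction and masses are not known exactly. Their poses are not given: they have to be found in the camera images.
- box_yellow: blue steel box fixed to the bench, 180 (x) x 260 (y) mm; origin at the centre of its underside, +z up, front to its -x. Top: yellow lid over y -124 to +18, x -84 to +83 mm, upper face at z 100 mm when shut; beside it a fixed ledge over y +22 to +126 mm at z 99 mm, with a low stop strip (4 mm thick, top at z 112 mm) along its outer edge, y +128 mm. Hinges and latch are inside.
- lid_yellow (a joint): angle of the lid, rad: 0 shut, grows as the front edge rises; hinge along its rear (+x) edge. Touch latch: pressed at the push spot it yields at 5 to 7 N, the catch frees about 4 mm down (-0.026), hard stop 6 mm down (-0.04). When the finger then leaves, a spring lifts it to about 0.4 (front edge 65 mm up) within a second and holds it. It does not latch again.
- pad_yellow (a point): centre of the upper face of the push spot on the yellow lid: a black disc 32 mm across, standing 2 mm proud of the lid, 18 mm behind the lid's front edge, on its middle line (box frame x -66, y -53, z 102 mm when shut); moves with the lid
- ledge_yellow (a point): middle of the ledge's upper face (black rubber look) on the yellow-lidded box, box frame x 0, y +74, z 99 mm; free room 180 (x) x 104 mm (y); axes as the box
- carton_brown: closed brown cardboard carton, loose, 75 (x) x 55 (y) x 50 mm high, 80 to 170 g, standing on the yellow lid at the start; origin at the centre of its underside
- box_grey: the second box, same in every way but with a light grey lid; leave it shut
- lid_grey (a joint): angle of the grey lid, as lid_yellow; leave it at 0
- carton_white: white carton, loose, 60 x 50 x 40 mm high, on the ledge of the grey-lidded box; origin at the centre of its underside; leave alone
- tape_roll: roll of brown tape lying flat on the bench, 84 mm across, 48 mm high, loose; origin at the centre of its underside; leave alone
- jar: jar with an orange cap standing on the bench, 56 mm across, 80 mm high, loose; origin at the centre of its underside; leave alone
Not all that is in view belongs to the job. Leave any purple or red look-alike of the carton_brown alone.

How it is judged:
On the way, in this order (a step that is already met when the one before it is completed fails the run):
1. the brown carton stands wholly on the ledge, with the yellow lid still shut (y of carton_brown in the frame of ledge_yellow above -0.024 m and z of carton_brown in the frame of ledge_yellow below 0.006 m and value of joint lid_yellow below 0.03 rad), for 0.1 s.
2. the lid is pressed in by the fingers (value of joint lid_yellow below -0.012 rad and contact force between the fingers and box_yellow above 1 N), for 0.02 s.
3. the lid springs ajar (value of joint lid_yellow above 0.25 rad), for 0.2 s.
At the end, for the whole second after the job is handed in: The yellow lid rests ajar (0.25 to 0.55 rad), the brown carton stands upright and still on the ledge of the same box, its centre at most 24 mm from the ledge's middle line towards the lid and at most 60 mm from its middle lengthwise, and the grey lid is shut (value of joint lid_yellow between 0.25 and 0.55 rad and y of carton_brown in the frame of ledge_yellow between -0.024 and 0.05 m and x of carton_brown in the frame of ledge_yellow between -0.06 and 0.06 m and z of carton_brown in the frame of ledge_yellow between -0.006 and 0.006 m and angle between carton_brown's own z axis and vertical below 0.1 rad and linear speed of carton_brown below 0.02 m/s and value of joint lid_grey below 0.03 rad); the robot touches nothing.
It fails at once if the brown carton is lifted more than 15 mm (z of carton_brown in the frame of box_yellow above 0.115 m).
It fails at once if the brown carton is tipped (angle between carton_brown's own z axis and vertical above 0.4 rad).
It fails at once if the yellow lid is forced up past where it springs (value of joint lid_yellow above 0.6 rad).
It fails at once if the grey lid is pressed in or opened (value of joint lid_grey above 0.05 rad or value of joint lid_grey below -0.015 rad).
It fails at once if the white carton, the tape roll or the jar is moved (distance of any of carton_white, tape_roll, jar from where it was at the start of the episode above 0.02 m).
It also fails if it takes over 48 s, if anything falls off the work surface, if the arm or the gripper's body presses on something with over 40 N, if the wrist force passes 120 N, or if a joint passes its speed limit or range.

### The arm

A 7-joint arm with a two-finger parallel gripper is mounted at the origin on the work surface. World frame = base frame: x ahead of the robot, y to its left, z up, the work surface at z = 0. Lengths are in m, angles in rad, forces in N, time in s.
With the tool pointing down it reaches from about 0.425 to 0.875 m from the base axis. Payload 8.4 kg.
Tool frame: the origin (TCP) lies at the very end of the fingers, on their centre line; the grasp point (between the pads) lies 19 mm behind it; z points along the fingers, y is the direction in which the jaws open and shut (so a half turn about z gives the same grasp; the last joint's range is limited). The gripper opens to 87 mm and grips with 3 to 60 N. Pads are 19 mm wide; open, the fingers measure 117 mm over their backs; the gripper's body (75 mm by 190 mm) begins 51 mm behind the grasp point.
Start: joints at [1.175, 0.333, 0.04, 1.465, -0.013, 1.343, -0.059], TCP at [0.19, -0.622, 0.223] pointing down, gripper open.
Joint ranges: [-2.58, 2.58], [-0.38, 2.09], [-1.3, 1.39], [0.25, 2.4], [-1.5, 4.64], [0.08, 2.09], [-2.65, 2.65]. Speed limits (rad/s): [2.22, 2.22, 2.79, 2.79, 3.14, 3.14, 3.14].

### API

Orientations are given as [roll, pitch, yaw] about the fixed x, y, z axes, in that order (R = Rz(yaw) Ry(pitch) Rx(roll)).
In Python, from station import env, optics, sign_off gives the robot as it stands. The module is installed in compiled form; this text tells all that it offers.
- The arm moves only by the tool move_arm, never from a script. Its argument "steps" is a list that holds one entry, the list of rows, each a list of 7 numbers: the turn, a rotation vector about the tool's x, y, z in units of 6 degrees (1.0 is 6 degrees), then the shift along the tool's x, y, z in units of 40 mm (1.0 is 40 mm), then the finger opening in mm, from 0 to 87. In form: [[[wx, wy, wz, dx, dy, dz, jaw], ...]]. A call has 1 to 8 rows; each row shifts and turns the commanded pose from where the row before left it, along the tool's axes as they then stand; what a row does not reach is not made up. A row lasts 1/10 s, in which the tool goes at most 50 mm and 8.59 degrees, less where a joint would pass 70% of its speed; a pose out of reach is approached as far as the arm can. A call is refused whole if a number of a shift passes 1 or a number of a turn 1, either way. A call with a gripper value outside its range is refused whole. The fingers move at their own pace and stop on an object; "force" is the grip in N (left out, the last holds). Time passes only in rows, so rows that do not move let the fingers close. It gives the time, the measured TCP pose, the force and the opening at its end, in the units of the state.
- env.get_state(): the state, without advancing time (a new reading comes with each control period).
- optics.get_image(name): name is "scene" or "top" or "wrist"; returns (picture, depth): 480x640x3 uint8, blue, green, red; 480x640 float32, m along the optical axis (not along the pixel's ray), 0 where there is no reading.
- optics.calibration(name): a dict with "mtx" (3x3 intrinsics, pixels), "R" (3x3) and "t" (3): a world point X has camera coordinates R X + t; the wrist camera has in their place "T_tool_cam" (4x4, takes a point from camera to tool coordinates, whose origin is the TCP and whose axes are the flange's). Camera axes: x right, y down, z forward; pixel columns grow to the right and rows downward; lengths in m; the calibration is good to about 2 mm. A picture is of the moment at which its call begins: read the wrist's pose just before it. calibration takes no time and is no camera call.
- sign_off(): hands the job in, once; it reports no verdict.
The state is a dict: "clock": time; "joint_pos": joint angles; "joint_vel": joint speeds; "tau": joint torques, N m; "tcp_pos": TCP position; "orientation": TCP orientation; "ft_force": force on the tool from outside, world axes, zero at the start; "moment": the same for the moment, N m; "grip_width": opening from 0.0 (shut) to 1.0 (fully open).
Only numpy, scipy, OpenCV 4.12 (cv2) and the standard library are available. Lean on these libraries where they do the work, as an engineer would, in place of code of your own. Each camera call takes 0.05 s, during which the arm holds its last target. There are 200 camera calls.

## Working session

There is one attempt and no reset: what is moved stays moved. The work goes in short steps, Python scripts to look and compute and a tool call to move; the robot and the scene stay as the last step left them, time stands still between calls to the robot, and variables do not carry over. Pictures are saved under pics/ and viewed, about 8 in all and at most 12, crops included, and the job is handed in when it is done.

Besides the shell and the picture viewer there is one more tool, called after ">>>" as name(argument=value, ...) on one line, values as JSON. move_arm: Moves the arm, as the interface text tells. Its arguments: {"type":"object","properties":{"steps":{"type":"array"},"force":{"type":"number"}},"required":["steps"]}

```bash
mkdir -p pics; cat > h.py <<'E'
import numpy as np, cv2
from station import env, optics
def grab(n,f):
    p,d=optics.get_image(n); cv2.imwrite('pics/'+f+'.png',p); np.save('pics/'+f+'.npy',d); return p,d
def w(n,d,u,v,r=2):
    c=optics.calibration(n); K=np.array(c['mtx']); q=d[v-r:v+r+1,u-r:u+r+1]; z=np.median(q[q>0])
    X=np.linalg.inv(K)@[u,v,1]*z
    return np.array(c['R']).T@(X-np.array(c['t']).ravel())
E
python3 - <<'E'
from h import *
grab('scene','s0'); grab('top','t0'); s=env.get_state(); print(s)
for n in('scene','top'): print(optics.calibration(n))
E
```

```text
{'clock': 0.1, 'joint_pos': array([ 1.17482096,  0.33383796,  0.03987402,  1.46617456, -0.01338388,
        1.34330417, -0.05851744]), 'joint_vel': array([-2.01183674e-05, -1.44818521e-03,  2.60438605e-04, -5.42251344e-03,
       -6.59356645e-04,  2.93377727e-03,  1.35098528e-03]), 'tau': array([ 4.41038326e-03, -6.57808042e+01,  1.34030621e+00, -4.04702747e+01,
       -5.95311471e-02,  4.09160682e-02,  9.05491038e-05]), 'tcp_pos': array([ 0.18993041, -0.62118987,  0.22175376]), 'orientation': array([-3.14013872e+00,  1.13103678e-04,  2.96745481e-01]), 'ft_force': array([ 0.00060123, -0.06917797,  0.2863031 ]), 'moment': array([ 0.00829582, -0.01173423,  0.02836615]), 'grip_width': 1.0007686525241306}
{'mtx': array([[474.14044904,   0.        , 332.72456981],
       [  0.        , 474.14044904, 234.46809985],
       [  0.        ,   0.        ,   1.        ]]), 'R': array([[-0.14011883,  0.99011696, -0.0059262 ],
       [ 0.62427356,  0.08369673, -0.77670933],
       [-0.76853707, -0.11253117, -0.62983133]]), 't': array([ 0.07016189, -0.29212909,  1.41427531])}
{'mtx': array([[522.71055488,   0.        , 315.28573043],
       [  0.        , 522.71055488, 246.35051934],
       [  0.        ,   0.        ,   1.        ]]), 'R': array([[ 0.02733704, -0.99945879,  0.01829784],
       [-0.98960287, -0.02964408, -0.14073875],
       [ 0.141205  , -0.01426021, -0.98987767]]), 't': array([-0.02907719,  0.56119802,  1.13902496])}
```

View pics/t0.png

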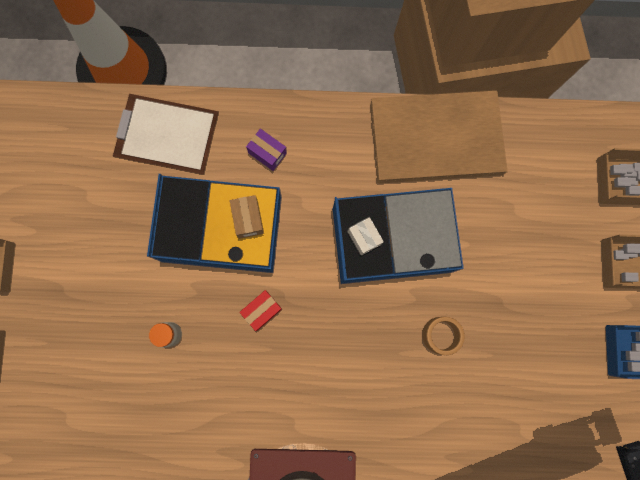

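View pics/s0.png

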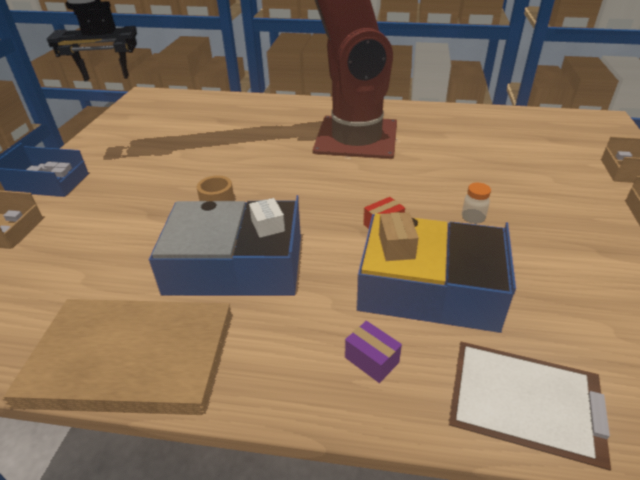

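The top view shows the brown carton at (247,217) on the yellow lid. Its look-alikes are purple at (267,149), red at (261,311), and the white carton at (366,236) on the grey-lidded box. The pad is at (236,254) and the ledge is the black area around (180,220). I'll check the choice in one close crop.

```bash
python3 - <<'E'
from h import *
p=cv2.imread('pics/t0.png'); cv2.imwrite('pics/c0.png',cv2.resize(p[165:285,140:300],None,fx=5,fy=5,interpolation=cv2.INTER_CUBIC))
E
```

```text
(no output)
```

View pics/c0.png

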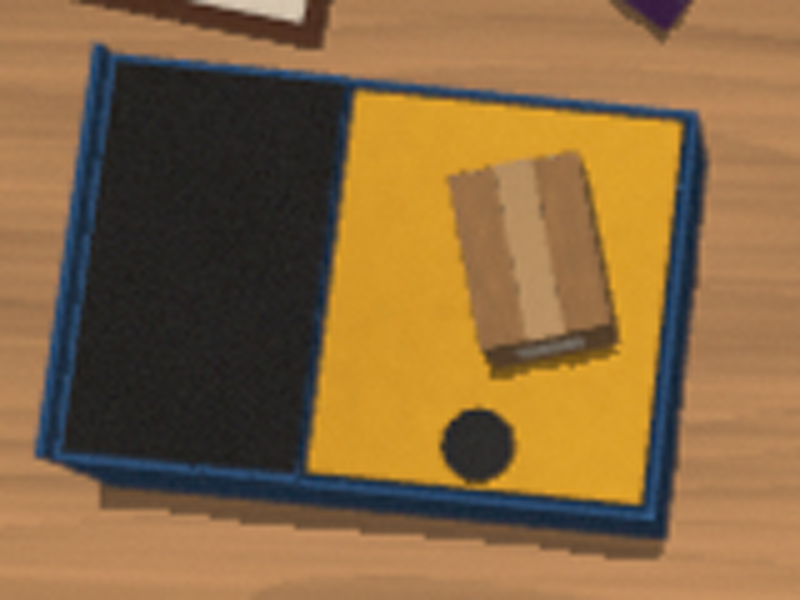

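The crop confirms the choice. The brown carton's top face has corners (449,177), (578,152), (616,328) and (490,350) in the crop, the pad is at (478,445), and the lid corners are (354,90), (683,122), (645,506) and (306,472). The carton is skewed relative to the box.

```bash
cat >> h.py <<'E'
def ray(n,u,v,z):
    c=optics.calibration(n); K=np.array(c['mtx']);R=np.array(c['R']);t=np.array(c['t']).ravel()
    o=-R.T@t; d=R.T@np.linalg.inv(K)@[u,v,1]; return o+d*(z-o[2])/d[2]
E
python3 - <<'E'
from h import *
d=np.load('pics/t0.npy')
cr=lambda x,y:(140+(x+.5)/5-.5,165+(y+.5)/5-.5)
L=np.array([ray('top',*cr(*q),.1)[:2] for q in[(354,90),(683,122),(645,506),(306,472)]])
# box-frame coordinates of these lid corners
B=np.array([(.083,.018),(.083,-.124),(-.084,-.124),(-.084,.018)])
mb,ml=B.mean(0),L.mean(0); H=(B-mb).T@(L-ml); U,S,V=np.linalg.svd(H); R=V.T@U.T; t=ml-R@mb
print('box yaw',np.arctan2(R[1,0],R[0,0]),'org',t,'res',(B@R.T+t-L))
P=ray('top',*cr(478,445),.102)[:2]; print('pad box',R.T@(P-t),P, R@[-.066,-.053]+t)
C=np.array([ray('top',*cr(*q),.15)[:2] for q in[(449,177),(578,152),(616,328),(490,350)]])
print('carton',C.mean(0),'box',R.T@(C.mean(0)-t)); print('corners box',(C-t)@R)
for a in [(520,300),(400,300),(200,250),(478,445)]:
    u,v=cr(*a); print(w('top',d,round(u),round(v)))
c=optics.calibration('wrist');print(c)
E
```

```text
box yaw -0.065170182916356 org [0.60139612 0.20568403] res [[-6.46956914e-04 -8.87181530e-04]
 [-2.25635312e-04  4.28963750e-04]
 [ 9.58815327e-04  1.52186956e-03]
 [-8.62231013e-05 -1.06365178e-03]]
pad box [-0.06582483 -0.05244152] [0.53229582 0.15764061] [0.53208465 0.15709473]
carton [0.60719321 0.13224506] box [ 0.01056742 -0.07290554]
corners box [[ 0.03828604 -0.0349368 ]
 [ 0.05393089 -0.08665126]
 [-0.01798134 -0.11012192]
 [-0.0319659  -0.0599122 ]]
[0.58570174 0.13571915 0.15116128]
[0.59325181 0.19334429 0.10054705]
[0.61250365 0.28016575 0.10004669]
[0.53133324 0.15791605 0.10276265]
{'mtx': array([[388.22073504,   0.        , 317.74707233],
       [  0.        , 388.22073504, 247.86621113],
       [  0.        ,   0.        ,   1.        ]]), 'T_tool_cam': array([[-1.15186173e-03, -9.61280468e-01, -2.75569475e-01,
         7.61818512e-02],
       [ 9.99999141e-01, -1.27958508e-03,  2.83701230e-04,
         9.00299888e-04],
       [-6.25331039e-04, -2.75568911e-01,  9.61281116e-01,
        -1.61461453e-01],
       [ 0.00000000e+00,  0.00000000e+00,  0.00000000e+00,
         1.00000000e+00]])}
```

>>> move_arm(steps=[[[0,0,-1,0,0,0,34],[0,0,-1,0,0,0,34],[0,0,-1,0,0,0,34],[0,0,-1,0,0,0,34],[0,0,-1,0,0,0,34],[0,0,-1,0,0,0,34],[0,0,-1,0,0,0,34],[0,0,-1,0,0,0,34]]])

```text
clock: 0.9
tcp_pos: [0.19, -0.6213, 0.222]
orientation: [-3.141, -0.001, 1.139]
ft_force: [0.1, -0.5, 0.4]
grip_width: 0.413
```

>>> move_arm(steps=[[[0,0,-1,0,0,0,34],[0,0,-1,0,0,0,34],[0,0,-1,0,0,0,34],[0,0,-0.54,0,0,0,34],[0,0,0,0,0,0,34]]])

```text
clock: 1.4
tcp_pos: [0.1899, -0.6214, 0.2221]
orientation: [-3.141, -0.001, 1.506]
ft_force: [-0.5, 0.3, -0.3]
grip_width: 0.394
```

>>> move_arm(steps=[[[0,0,0,0.98,0.5,0,34],[0,0,0,0.98,0.5,0,34],[0,0,0,0.98,0.5,0,34],[0,0,0,0.98,0.5,0,34],[0,0,0,0.98,0.5,0,34],[0,0,0,0.98,0.5,0,34],[0,0,0,0.98,0.5,0,34],[0,0,0,0.98,0.5,0,34]]])

```text
clock: 2.2
tcp_pos: [0.3709, -0.3174, 0.2226]
orientation: [3.141, 0.0, 1.503]
ft_force: [0.6, -0.0, -0.1]
grip_width: 0.389
```

>>> move_arm(steps=[[[0,0,0,0.98,0.5,0,34],[0,0,0,0.98,0.5,0,34],[0,0,0,0.98,0.5,0,34],[0,0,0,0.98,0.5,0,34],[0,0,0,0.98,0.5,0,34],[0,0,0,0.98,0.5,0,34],[0,0,0,0.98,0.5,0,34],[0,0,0,0,0,0,34]]])

```text
clock: 3.0
tcp_pos: [0.5298, -0.0478, 0.2227]
orientation: [3.141, -0.003, 1.511]
ft_force: [-0.4, 0.1, 0.4]
grip_width: 0.387
```

>>> move_arm(steps=[[[0,0,0,0.98,0.49,0,34],[0,0,0,0.98,0.49,0,34],[0,0,0,0.98,0.49,0,34],[0,0,0,0,0,0.8,34],[0,0,0,0,0,0.8,34],[0,0,0,0,0,0.7,34],[0,0,0,0,0,0,34]]])

```text
clock: 3.7
tcp_pos: [0.5917, 0.0581, 0.1266]
orientation: [-3.135, 0.001, 1.504]
ft_force: [0.6, -0.1, -1.1]
grip_width: 0.392
```

```bash
python3 - <<'E'
from h import *
s=env.get_state(); print(s['tcp_pos'],s['orientation'],s['joint_pos'])
p,_=grab('scene','s1'); q,_=grab('wrist','w1')
a=cv2.resize(p[150:350,330:530],(480,480),interpolation=cv2.INTER_CUBIC)
b=cv2.resize(q,(320,240)); o=np.zeros((480,800,3),np.uint8); o[:,:480]=a; o[:240,480:]=b; cv2.imwrite('pics/m1.png',o)
E
```

```text
[0.59170875 0.05812323 0.12657144] [-3.13472278e+00  9.77401410e-04  1.50358460e+00] [ 0.40199896  0.38240842 -0.70868015  1.68658268  0.26449768  1.17831778
 -0.44201777]
```

View pics/m1.png

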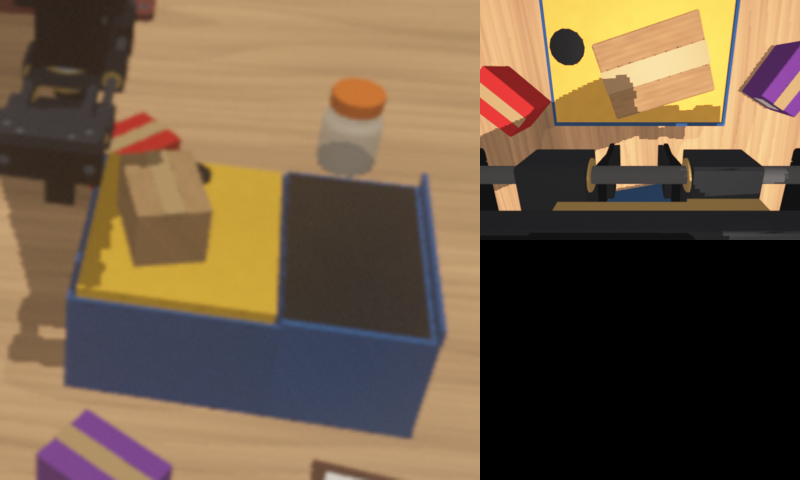

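The fingers stand clear of the carton's -y side, in line with the push direction and with nothing in the way. I'll descend, then push along tool +x.

>>> move_arm(steps=[[[0,0,0,0,0.15,0.2,34],[0,0,0,0,0,0.22,34],[0,0,0,0,0,0,34],[0,0,0,0.3,0,0,34],[0,0,0,0.3,0,0,34],[0,0,0,0.2,0,0,34],[0,0,0,0.2,0,0,34],[0,0,0,0.2,0,0,34]]])

```text
clock: 4.6
tcp_pos: [0.6035, 0.1073, 0.1139]
orientation: [3.142, 0.0, 1.506]
ft_force: [-0.9, -1.2, 0.2]
grip_width: 0.39
```

>>> move_arm(steps=[[[0,0,0,0.2,0,0,34],[0,0,0,0.2,0,0,34],[0,0,0,0.2,0,0,34],[0,0,0,0.2,0,0,34],[0,0,0,0,0,0,34]]])

```text
clock: 5.1
tcp_pos: [0.6054, 0.1404, 0.1138]
orientation: [3.142, -0.001, 1.507]
ft_force: [-1.1, 0.1, 0.3]
grip_width: 0.39
```

```bash
python3 - <<'E'
from h import *
s=env.get_state(); print(s['tcp_pos'],s['orientation'],s['ft_force'])
d=s['tcp_pos'][:2]-[.6014,.2057]; c,sn=np.cos(-.065),np.sin(-.065); print('box',c*d[0]+sn*d[1],-sn*d[0]+c*d[1])
p,_=grab('scene','s2'); q,_=grab('wrist','w2')
a=cv2.resize(p[150:350,330:530],(480,480),interpolation=cv2.INTER_CUBIC)
b=cv2.resize(q,(320,240)); o=np.zeros((480,800,3),np.uint8); o[:,:480]=a; o[:240,480:]=b; cv2.imwrite('pics/m2.png',o)
E
```

```text
[0.60539652 0.14035812 0.1138438 ] [ 3.14155368e+00 -1.11561305e-03  1.50704079e+00] [-1.07088672  0.14747726  0.33178886]
box 0.008232312635289719 -0.0649443013654418
```

View pics/m2.png

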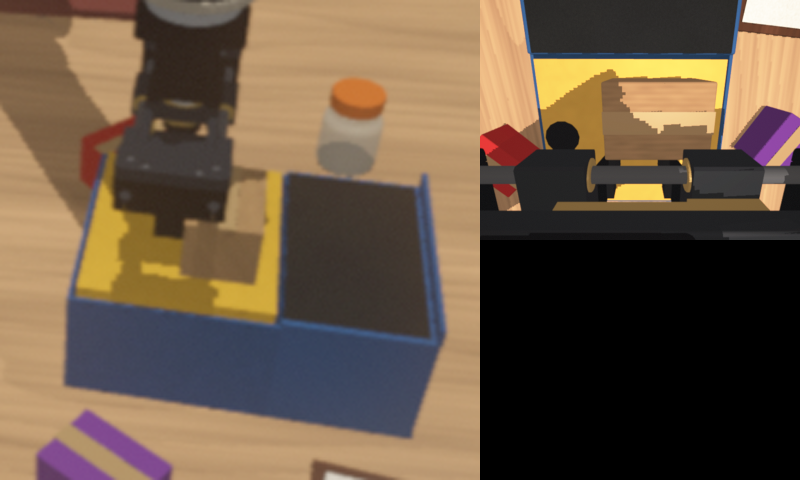

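The carton has squared up against both fingers and is moving toward the ledge, with x about 0.017 in the box frame. I'll carry on.

>>> move_arm(steps=[[[0,0,0,0.15,0,0,34],[0,0,0,0.2,0,0,34],[0,0,0,0.2,0,0,34],[0,0,0,0.2,0,0,34],[0,0,0,0.2,0,0,34],[0,0,0,0.2,0,0,34],[0,0,0,0.2,0,0,34],[0,0,0,0.2,0,0,34]]])

```text
clock: 6.0
tcp_pos: [0.6096, 0.2011, 0.1138]
orientation: [-3.142, -0.0, 1.505]
ft_force: [0.3, -0.4, -0.1]
grip_width: 0.391
```

>>> move_arm(steps=[[[0,0,0,0.2,0,0,34],[0,0,0,0.2,0,0,34],[0,0,0,0.2,0,0,34],[0,0,0,0.2,0,0,34],[0,0,0,0.1,0,0,34],[0,0,0,0,0,0,34],[0,0,0,0,0,0,34]]])

```text
clock: 6.7
tcp_pos: [0.612, 0.2363, 0.1138]
orientation: [3.142, -0.0, 1.505]
ft_force: [-0.7, -0.9, 0.2]
grip_width: 0.387
```

```bash
python3 - <<'E'
from h import *
s=env.get_state(); print(s['tcp_pos'],s['orientation'],s['ft_force'])
d=s['tcp_pos'][:2]-[.6014,.2057]; c,sn=np.cos(-.065),np.sin(-.065); print('box',c*d[0]+sn*d[1],-sn*d[0]+c*d[1])
p,_=grab('scene','s3'); q,_=grab('wrist','w3')
a=cv2.resize(p[150:350,330:530],(480,480),interpolation=cv2.INTER_CUBIC)
b=cv2.resize(q,(320,240)); o=np.zeros((480,800,3),np.uint8); o[:,:480]=a; o[:240,480:]=b; cv2.imwrite('pics/m3.png',o)
E
```

```text
[0.61200902 0.23628403 0.11380203] [ 3.14155343e+00 -8.40696759e-05  1.50534588e+00] [-0.7466418  -0.92585769  0.24787511]
box 0.008600053558495297 0.031208547957677964
```

View pics/m3.png

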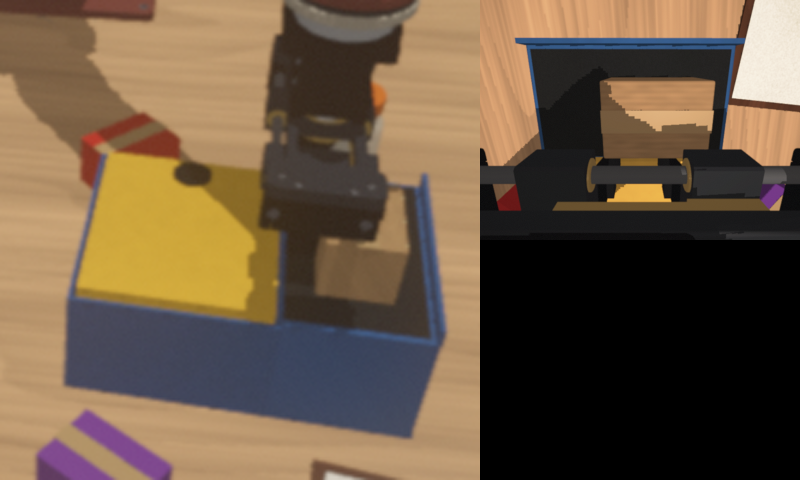

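The carton now sits wholly on the ledge, clear of the divider. I'll back off, rise, close the fingers, go above the pad, then check the carton and pad.

>>> move_arm(steps=[[[0,0,0,-0.4,0,0,34],[0,0,0,-0.4,0,0,34],[0,0,0,0,0,-0.5,34],[0,0,0,0,0,-0.5,34],[0,0,0,-0.65,-0.65,0,0],[0,0,0,-0.65,-0.65,0,0],[0,0,0,0,-0.56,0,0],[0,0,0,0,0,0,0]]])

```text
clock: 7.6
tcp_pos: [0.5302, 0.1549, 0.1539]
orientation: [-3.142, 0.002, 1.503]
ft_force: [0.5, -0.4, 0.4]
grip_width: 0.112
```

```bash
python3 - <<'E'
from h import *
s=env.get_state(); print(s['tcp_pos'],s['orientation'],s['ft_force'],s['grip_width'])
d=s['tcp_pos'][:2]-[.6014,.2057]; c,sn=np.cos(-.065),np.sin(-.065); print('box',c*d[0]+sn*d[1],-sn*d[0]+c*d[1])
p,_=grab('top','t4'); q,_=grab('wrist','w4')
a=cv2.resize(p[165:285,140:300],(480,360),interpolation=cv2.INTER_CUBIC)
b=cv2.resize(q,(320,240)); o=np.zeros((360,800,3),np.uint8); o[:,:480]=a; o[:240,480:]=b; cv2.imwrite('pics/m4.png',o)
E
```

```text
[0.53022505 0.15487332 0.15393576] [-3.14155713e+00  2.23957322e-03  1.50327968e+00] [ 0.47762527 -0.35803273  0.38068769] 0.11194495156792773
box -0.06772323876464208 -0.05534246563209904
```

View pics/m4.png

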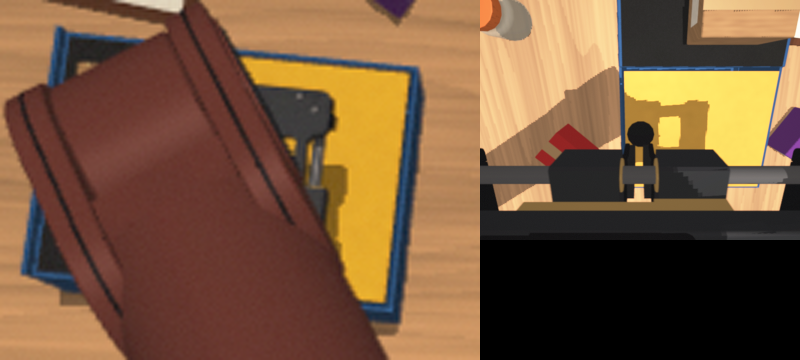

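```bash
python3 - <<'E'
from h import *
from scipy.spatial.transform import Rotation as Ro
c=optics.calibration('wrist');K=c['mtx'];T=c['T_tool_cam']
R=Ro.from_euler('xyz',[-3.14155713,2.24e-3,1.50328]).as_matrix();p=np.array([.53022505,.15487332,.15393576])
o=R@T[:3,3]+p; Rb=Ro.from_euler('z',-.065).as_matrix()
for n,u,v,z in[('carton foot',416,84,.099),('foot2',560,79,.099),('divider',500,138,.1),('pad',320,266,.102)]:
    d=R@T[:3,:3]@np.linalg.inv(K)@[u,v,1]; X=o+d*(z-o[2])/d[2]; print(n,X,Rb.T@(X-[.6014,.2057,0]))
E
```

```text
carton foot [0.58869881 0.25185757 0.099     ] [-0.0156725  0.0452351  0.099    ]
foot2 [0.66266816 0.24916299 0.099     ] [0.05831567 0.04735083 0.099     ]
divider [0.63319789 0.22189296 0.1       ] [0.03067894 0.01822418 0.1       ]
pad [0.53261749 0.15726442 0.102     ] [-0.06549116 -0.05280101  0.102     ]
```

From the wrist view, the carton's near foot is at y ≈ 0.046, so its centre is about 0.073 on the ledge (mid-ledge). The pad is 2–3 mm off the tool axis. I'll centre on it and descend to just above it.

>>> move_arm(steps=[[[0,0,0,0.06,0.05,0.4,0],[0,0,0,0,0,0.4,0],[0,0,0,0,0,0.3,0],[0,0,0,0,0,0,0],[0,0,0,0,0,0,0]]])

```text
clock: 8.2
tcp_pos: [0.5341, 0.1598, 0.1091]
orientation: [-3.14, -0.0, 1.506]
ft_force: [-0.4, -0.6, -0.2]
grip_width: 0.008
```

>>> move_arm(steps=[[[0,0,0,0,0,0.1,0],[0,0,0,0,0,0.05,0],[0,0,0,0,0,0.05,0],[0,0,0,0,0,0,0]]])

```text
clock: 8.6
tcp_pos: [0.5346, 0.1596, 0.1021]
orientation: [3.141, 0.0, 1.505]
ft_force: [-0.8, -0.3, 2.8]
grip_width: 0.007
```

>>> move_arm(steps=[[[0,0,0,0,0,0.06,0],[0,0,0,0,0,0.06,0],[0,0,0,0,0,0,0]]])

```text
clock: 8.9
tcp_pos: [0.5345, 0.1597, 0.0973]
orientation: [3.141, 0.0, 1.505]
ft_force: [-1.0, -0.5, 5.7]
grip_width: 0.002
```

>>> move_arm(steps=[[[0,0,0,0,0,0.02,0],[0,0,0,0,0,0,0],[0,0,0,0,0,-0.8,0],[0,0,0,0,0,-1,0],[0,0,0,0,0,-1,0],[0,0,0,0,0,-1,0],[0,0,0,-0.8,0,-0.3,0],[0,0,0,-0.8,0,0,0]]])

```text
clock: 9.7
tcp_pos: [0.5311, 0.0964, 0.2629]
orientation: [3.137, -0.001, 1.508]
ft_force: [0.2, 0.1, -1.0]
grip_width: 0.003
```

>>> move_arm(steps=[[[0,0,0,-0.9,0,0,0],[0,0,0,-0.9,0,0,0],[0,0,0,-0.9,0,0,0],[0,0,0,-0.9,0,0,0],[0,0,0,-0.9,0,0,0],[0,0,0,0,0,0,0],[0,0,0,0,0,0,0],[0,0,0,0,0,0,0]]])

```text
clock: 10.5
tcp_pos: [0.5185, -0.0826, 0.2602]
orientation: [3.141, -0.0, 1.507]
ft_force: [-0.6, 0.6, 0.5]
grip_width: 0.005
```

```bash
python3 - <<'E'
from h import *
s=env.get_state(); print(s['clock'],s['tcp_pos'],s['ft_force'])
p,_=grab('top','t5'); q,_=grab('scene','s5')
a=cv2.resize(p[165:285,140:300],(480,360),interpolation=cv2.INTER_CUBIC)
b=cv2.resize(q,(320,240)); o=np.zeros((600,800,3),np.uint8); o[:360,:480]=a; o[:240,480:]=b
o[300:,480:]=cv2.resize(q[160:340,340:532],(320,300),interpolation=cv2.INTER_CUBIC)
o[360:,:480]=cv2.resize(p[160:360,100:500],(480,240)); cv2.imwrite('pics/m5.png',o)
E
```

```text
10.5 [ 0.51853601 -0.08262707  0.26024316] [-0.63102553  0.60226476  0.47456044]
```

View pics/m5.png

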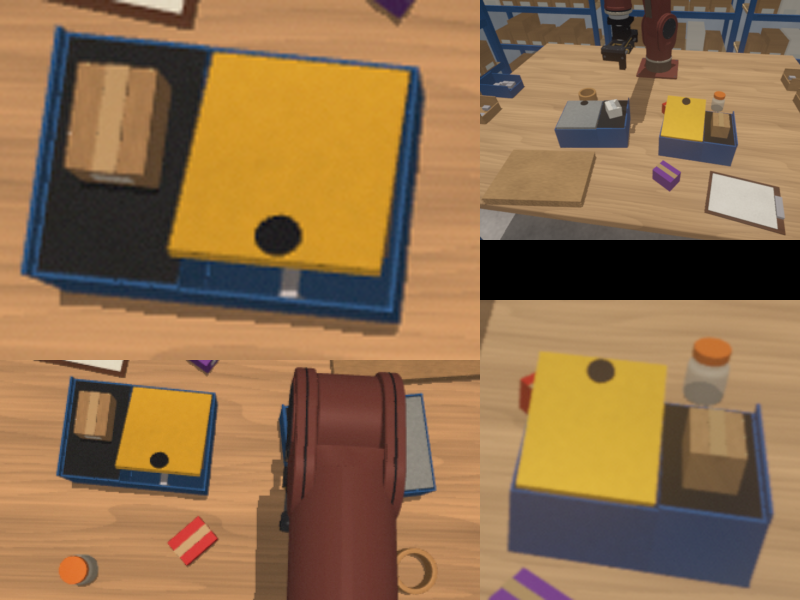

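The lid stands ajar, the carton is upright on the ledge and everything else looks undisturbed. I'll make one numeric check before signing off.

```bash
python3 - <<'E'
from h import *
from station import sign_off
d=np.load('pics/t5.npy'); c,sn=np.cos(-.065),np.sin(-.065)
bx=lambda X:np.array([c*(X[0]-.6014)+sn*(X[1]-.2057),-sn*(X[0]-.6014)+c*(X[1]-.2057),X[2]])
print('carton top mid',bx(w('top',d,140+37,165+40)))
C=[bx(ray('top',140+x/3,165+y/3,.149)) for x,y in[(78,63),(158,66),(150,182),(65,178)]]; print('carton',np.mean(C,0))
a,b=bx(w('top',d,240,190)),bx(w('top',d,230,228)); print(a,b,'lid angle',np.arctan2(b[2]-a[2],a[0]-b[0]))
sign_off()
E
```

```text
carton top mid [0.01747148 0.0707533  0.14997717]
carton [0.0164329  0.06962436 0.149     ]
[ 0.07225809 -0.04743318  0.10486785] [-0.01891763 -0.0419994   0.14427515] lid angle 0.40796389353996404
the job is handed in; nothing more can be done
```

The brown carton is on the ledge of the yellow-lidded box, the yellow lid has sprung ajar, and the job is handed in. `sign_off` gave no verdict.

- **Carton:** I slid it off the yellow lid with the outer sides of both fingers, which squared it up as it moved. In the ledge frame its centre is about x +0.017 m, y −0.004 m. Depth puts its top at 0.150 m, so it stands flat on the ledge.
- **Lid:** I pressed the pad about 5 mm down (5.7 N measured at the wrist) and lifted off straight up. The lid sprang open by itself to about 0.41 rad.
- **Rest of the scene:** In the last pictures the robot is clear of everything. The grey-lidded box, white carton, tape roll, jar and look-alikes look undisturbed. I judged that by eye and did not measure it. The arm partly hid the grey-lidded box in the last top view, so there I relied on the scene camera.

An earlier wrist-camera estimate put the carton 3–4 mm further along x and y than the final top-camera one. That is well within the tolerance, and no check failed. The clock read about 10.6 s of the 48 s allowed.

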